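Set the needle-spring compressor to its middle notch

TASK

On the spring compressor bolted to the bench, tip the thrown-back catch over with a light push of the fingertips so that it lies on the ratchet bar. Then push the slide in slowly and steadily against its spring until the catch has clicked past the middle one of the three notches, but not the last one, and let the slide come back onto the catch, so that the spring stays held at the middle notch. Only push: grip or lift nothing, and leave the other things on the bench where they are.

Things in the scene. Friction and masses are not known exactly. Their poses are not given: they have to be found in the camera images.
- compressor: spring compressor bolted to the bench: grey base plate 300 x 120 x 12 mm, origin under its centre. Its x is the direction in which the slide is pushed, y left of it. In mm: coil spring along x at y 0, z 60, between push plate and grey fixed head (x 0 to 35, y -51 to 60, up to z 93). Ratchet bar (y 26 to 46, top z 60, teeth 6 high) runs from push plate through head, under the catch
- push_face (a point): centre of the front face of the slide's push plate: upright aluminium plate 96 wide (y), z 24 to 92 above the bench, 12 thick. Moves with the slide; 60 above the bench and, slide fully out, at x -115, y 0 (mm) of the compressor, with its axes: push along +x, at 0.1 m/s or less. In front of it lie only the base plate, the rail end and a stop pin, none above z 30
- slide (a joint): travel in m: 0 = fully out (start), grows as pushed in along +x, 0.060 = end. The spring pushes back with about 6 N at 0, 15 N at 0.060. With the catch down, the catch rides over each tooth on the way in and blocks it on the way back: notches hold the slide at 0.016, 0.034 (middle), 0.052. The catch drops into a notch once the slide is 3 mm past it; aim half-way to the next one
- catch (a joint): angle of the catch in rad: 0 = down, tip on the floor of a notch; about 0.15 = tip on top of a tooth; 2.1 = upright; 2.40 = thrown back (start), leaning 18 degrees towards the push plate against its stop pin. Loose hinge, 70 g part: pushed somewhat past upright (below about 1.8) it falls onto the bar by its own weight
- catch_pivot (a point): pivot of the catch in the head, fixed: at x 15, y 36, z 84 mm of the compressor, with its axes; hinge line along y. The catch is a steel bar 18 wide (y), 8 thick, 47 long from pivot to tip, with a 7 mm finger pin that sticks out 20 to the left of it near the tip
- spray_gun: suction-feed spray gun standing on its aluminium cup (cup 92 wide, whole gun 190 high); origin under the centre of the cup (bystander, in mm)
- paint_tin: closed white 1-litre paint tin, 104 across, 121 high; origin under its centre (bystander, in mm)
- thinner: white plastic thinner bottle, 68 across, 170 high; origin under its centre (bystander, in mm)
- tape_roll: roll of masking tape lying flat to the right of the compressor, 100 across, 25 high; origin under its centre (bystander, in mm)
- wrench: steel spanner 160 long, lying flat to the right of the compressor; origin under its middle, x along its length (bystander, in mm)
- screwdriver: screwdriver 180 long, lying flat; origin under its middle, x along its length (bystander, in mm)
- spare_spring: loose coil spring standing on end to the left of the compressor, 24 across, 55 high; origin under its centre (bystander, in mm)
- air_cap: brass air cap of a spray gun with two horns, lying flat to the left of the compressor, 36 across, 20 high; origin under its centre (bystander, in mm)
- catch_tip (a point): middle of the catch's tip edge, moves with the catch. Thrown back (start): about x 0, y 36, z 127 mm of the compressor, the bar standing nearly upright between pivot and tip, free above z 95; pushed high up along the compressor's +x it swings over. Catch down: at about x 54, y 36, z 63

How it is judged:
On the way, in this order (a step that is already met when the one before it is completed fails the run):
1. the catch has been tipped over and lies on the ratchet bar (value of joint catch below 0.25 rad and value of joint slide below 0.012 m), for 0.2 s.
2. the slide has been pushed past the middle notch (value of joint slide above 0.0345 m), for 0.05 s.
At the end, for the whole second after the job is handed in: The slide is at rest at the middle notch (0.034 m of travel, within 2.5 mm) and the catch is down in the notch (below 0.08 rad) (value of joint slide between 0.0315 and 0.0365 m and value of joint catch between -0.06 and 0.08 rad and velocity of joint slide between -0.005 and 0.005 m/s); the robot touches nothing.
It fails at once if the spray gun, paint tin, thinner bottle, tape roll or screwdriver is moved or lifted by more than 20 mm (distance of any of spray_gun, paint_tin, thinner, tape_roll, screwdriver from where it was at the start of the episode above 0.02 m).
It fails at once if the spanner, spare spring or air cap beside the compressor is moved or lifted by more than 20 mm, or the spring knocked over (distance of any of wrench, spare_spring, air_cap from where it was at the start of the episode above 0.02 m or angle between spare_spring's own z axis and vertical above 0.5 rad).
It fails at once if the catch is gripped or forced instead of lightly pushed (contact force between the fingers and catch above 35 N).
It fails at once if the slide is gripped or rammed instead of pushed (contact force between the fingers and slide above 46 N).
It also fails if it takes over 48 s, if anything falls off the work surface, if the arm or the gripper's body presses on something with over 40 N, if the wrist force passes 120 N, or if a joint passes its speed limit or range.

ROBOT

A 6-joint arm with a two-finger parallel gripper is mounted at the origin on the work surface. World frame = base frame: x ahead of the robot, y to its left, z up, the work surface at z = 0. Lengths are in m, angles in rad, forces in N, time in s.
With the tool pointing down it reaches from about 0.35 to 0.975 m from the base axis. Payload 4.9 kg.
Tool frame: the origin (TCP) lies at the very end of the fingers, on their centre line; the grasp point (between the pads) lies 19 mm behind it; z points along the fingers, y is the line along which they close (so a half turn about z gives the same grasp; the last joint's range is limited). The gripper opens to 85 mm and grips with 20 to 120 N. Pads are 22 mm wide; open, the fingers measure 114 mm over their backs; the gripper's body (76 mm by 85 mm) begins 54 mm behind the grasp point. The pads swing forward as they close: fully open they stand 13 mm farther back than shut.
Start: joints at [-0.119, 0.053, 1.613, -0, 1.476, -0.119], TCP at [0.625, 0, 0.231] pointing down, gripper open.
Joint ranges: [-3.01, 3.01], [-1.01, 2.22], [0.06, 2.58], [-1.02, 4.17], [0.09, 2.62], [-3.14, 3.14]. Speed limits (rad/s): [2.57, 2.57, 3.14, 3.14, 3.14, 3.14].

INTERFACE

Orientations are given as a rotation vector (axis times angle).
In Python, from station import ctrl, imaging gives the robot as it stands.
- The arm moves only by the tool play_rows, never from a script. Its argument "series" is a list of rows, each a list of 3 entries, a list of its own where there are three numbers: the opening, from 0 (shut) to 1 (fully open), then the shift along the tool's x, y, z each as a share of 0.05 m, from -1 to 1, then the turn, a rotation vector about the tool's x, y, z each as a share of 8 degrees, from -1 to 1. In form: [[grip, [dx, dy, dz], [ax, ay, az]], ...]. A call has 1 to 8 rows; each row shifts and turns the commanded pose from where the row before left it, along the tool's axes as they then stand; what a row does not reach is not made up. A row lasts 1/8 s, in which the tool goes at most 62.5 mm and 10.7 degrees, less where a joint would pass 70% of its speed; a pose out of reach is approached as far as the arm can. A call with a number of a shift or a turn outside -1 to 1 is refused whole. A call with a gripper value outside its range is refused whole. The fingers move at their own pace and stop on an object; "force" is the grip in N (left out, the last holds). Time passes only in rows, so rows that do not move let the fingers close. It gives the time, the measured TCP pose, the force, the opening and the grip force at its end, in the units of the state.
- ctrl.get_obs(): the state, without advancing time (a new reading comes with each control period).
- imaging.get_image(name): name is "scene" or "side" or "wrist"; returns a dict with "color" (420x560x3 uint8, blue, green, red), "fx", "fy", "cx", "cy" (pixels), "extrinsics" (4x4, takes a point from world to camera coordinates); the wrist camera has in their place "hand_eye" (4x4, takes a point from camera to tool coordinates, whose origin is the TCP and whose axes are the flange's). Camera axes: x right, y down, z forward; pixel columns grow to the right and rows downward; lengths in m; the calibration is good to about 2 mm. A picture is of the moment at which its call begins: read the wrist's pose just before it. There is no depth.
- ctrl.finish_job(): hands the job in; it is judged then, once.
The state is a dict: "t": time; "q": joint angles; "dq": joint speeds; "effort": joint torques, N m; "tool_pos": TCP position; "tool_rot": TCP orientation; "contact_force": force on the tool from outside, world axes, zero at the start; "wrist_torque": the same for the moment, N m; "opening": finger opening in m; "grip_force": force on a finger pad.
Only numpy, scipy, OpenCV 4.12 (cv2) and the standard library are available. Lean on these libraries where they do the work, as an engineer would, in place of code of your own. Each camera call takes 0.05 s, during which the arm holds its last target. There are 200 camera calls.

## Working session

There is one attempt and no reset: what is moved stays moved. The work goes in short steps, Python scripts to look and compute and a tool call to move; the robot and the scene stay as the last step left them, time stands still between calls to the robot, and variables do not carry over. Pictures are saved under pics/ and viewed, at most 10 in all, crops included, and the job is handed in when it is done.

Besides the shell and the picture viewer there is one more tool, called after "Call:" as name(argument=value, ...) on one line, values as JSON. play_rows: Moves the arm, as the interface text tells. Shift numbers are shares of 0.05 m and turn numbers shares of 8 degrees, none past 1 either way. Its arguments: {"type":"object","properties":{"series":{"type":"array"},"force":{"type":"number"}},"required":["series"]}

```bash
mkdir -p pics; ls; python3 - <<'E'
from station import ctrl, imaging
import cv2,pickle
for n in ("scene","side"):
    d=imaging.get_image(n); cv2.imwrite(f"pics/{n}0.png",d["color"]); pickle.dump(d,open(f"{n}0.pkl","wb"))
    print(n,d["fx"],d["cx"],d["cy"],d["extrinsics"].round(3).tolist())
o=ctrl.get_obs(); print({k:o[k] for k in("t","tool_pos","tool_rot","contact_force","opening")})
E
```

```text
pics
scene 470.4448685785054 277.98453245228416 208.80879693879496 [[-0.266, 0.964, -0.008, 0.176], [0.63, 0.168, -0.758, -0.287], [-0.73, -0.207, -0.652, 1.699], [0.0, 0.0, 0.0, 1.0]]
side 492.8449823380119 284.74453252553275 218.15022635454537 [[0.922, -0.387, 0.006, -0.547], [-0.237, -0.576, -0.783, 0.172], [0.306, 0.72, -0.623, 1.403], [0.0, 0.0, 0.0, 1.0]]
{'t': 0.1, 'tool_pos': array([6.24434671e-01, 7.69468221e-05, 2.30202432e-01]), 'tool_rot': array([-2.22039373e+00, -2.22042198e+00,  1.80315340e-03]), 'contact_force': array([ 0.01479643,  0.44142118, -0.57483932]), 'opening': 0.08520160166820483}
```

View pics/scene0.png

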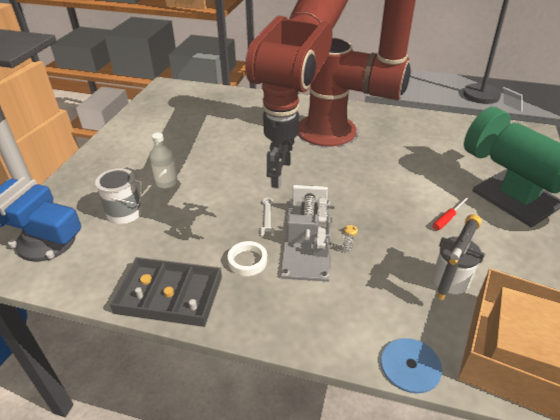

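View pics/side0.png

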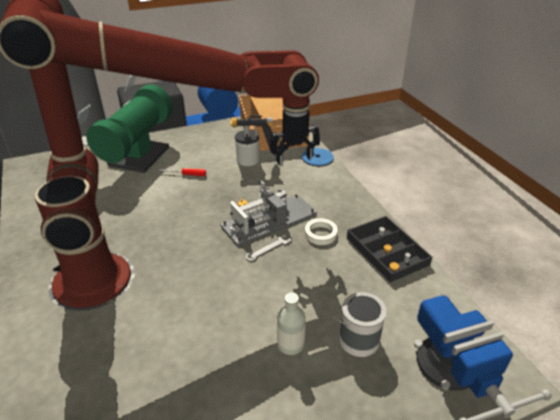

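The scene view shows the compressor around (308,230), with its push plate towards the robot at (310,190) and its head around (305,228). In the side view it is around (265,212). I'll enlarge both.

```bash
python3 - <<'E'
import cv2,numpy as np
a=cv2.imread("pics/scene0.png")[165:295,230:370]; b=cv2.imread("pics/side0.png")[170:270,210:350]
a=cv2.resize(a,None,fx=4.2,fy=4.2,interpolation=cv2.INTER_CUBIC);cv2.imwrite("pics/a.png",a)
b=cv2.resize(b,None,fx=5,fy=5,interpolation=cv2.INTER_CUBIC);cv2.imwrite("pics/b.png",b)
E
```

```text
(no output)
```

View pics/a.png

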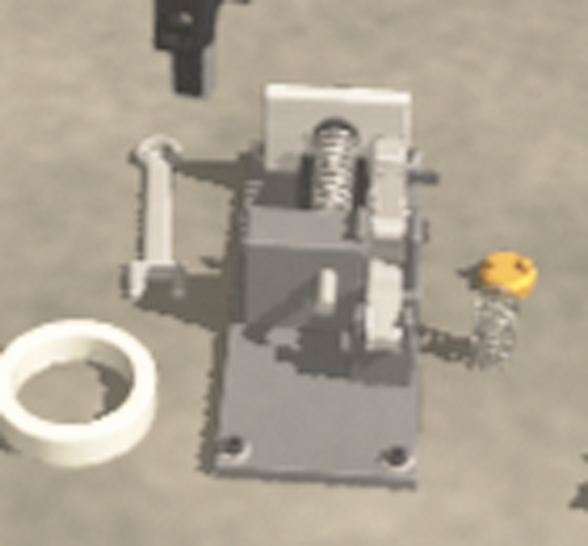

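View pics/b.png

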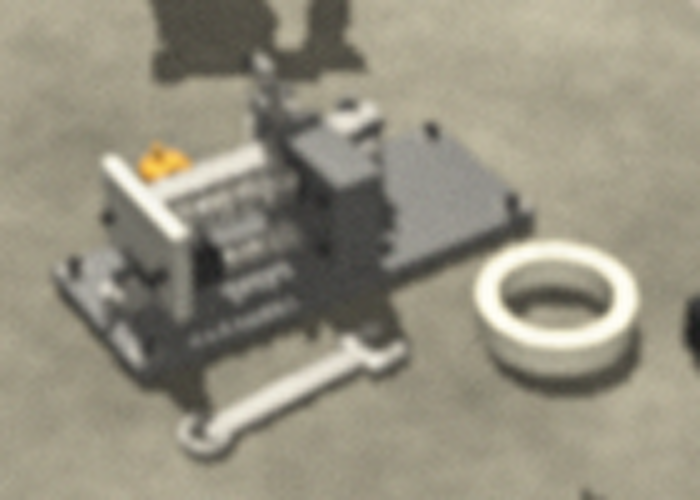

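The crops show the base-plate corners. In the scene crop the far corners are at (215,463) and (417,470). In the side crop the near corners are at (57,270) and (148,362), and the far-right one is at (533,210). The push-plate top runs from (265,85) to (411,93) in the scene crop and from (105,157) to (190,237) in the side crop. The catch tip stands at about (262,60) in the side crop.

```bash
cat > h.py <<'E'
import numpy as np,pickle
def load(n): return pickle.load(open(n+"0.pkl","rb"))
def ray(d,u,v):
    E=d["extrinsics"];R=E[:3,:3];c=-R.T@E[:3,3]
    return c,R.T@np.array([(u-d["cx"])/d["fx"],(v-d["cy"])/d["fy"],1])
def onz(d,u,v,z):
    c,r=ray(d,u,v);return c+r*(z-c[2])/r[2]
S=load("scene");D=load("side")
sc=lambda u,v:(S,(u+.5)/4.2+229.5,(v+.5)/4.2+164.5)
sd=lambda u,v:(D,(u+.5)/5+209.5,(v+.5)/5+169.5)
def fit(L,W):
    L=np.array(L);W=np.array(W);l=L-L.mean(0);w=W-W.mean(0)
    a=np.arctan2((l[:,0]*w[:,1]-l[:,1]*w[:,0]).sum(),(l*w).sum())
    R=np.array([[np.cos(a),-np.sin(a)],[np.sin(a),np.cos(a)]]);t=W.mean(0)-R@L.mean(0)
    return a,R,t,((L@R.T+t)-W)
def proj(d,p):
    q=d["extrinsics"]@np.append(p,1);return q[0]/q[2]*d["fx"]+d["cx"],q[1]/q[2]*d["fy"]+d["cy"]
E
python3 - <<'E'
from h import *
P=[(sd(57,270),-.15,.06,.012),(sd(148,362),-.15,-.06,.012),(sd(533,210),.15,-.06,.012),(sc(215,463),.15,-.06,.012),(sc(417,470),.15,.06,.012),
(sc(265,85),-.115,-.048,.092),(sc(411,93),-.115,.048,.092),(sd(105,157),-.115,.048,.092),(sd(185,240),-.115,-.048,.092)]
L=[p[1:3] for p in P];W=[onz(*p[0],p[3])[:2] for p in P]
a,R,t,e=fit(L,W);print(np.degrees(a),t,(e*1000).round(1).tolist())
for n,l,z in (("tip",(0,.036),.127),("face",(-.115,0),.06),("piv",(.015,.036),.084),("pin",(0.0,.062),.12)):
    w=R@l+t;print(n,w.round(4),"side crop",[round((v-o+.5)*5) for v,o in zip(proj(D,[*w,z]),(210,170))],"scene crop",[round((v-o+.5)*4.2) for v,o in zip(proj(S,[*w,z]),(230,165))])
for n,p in (("tape",sd(555,300)),("wr1",sd(203,437)),("wr2",sd(380,345)),("spring_base",sc(492,360)),("cap",sc(508,275))): print(n,(R.T@(onz(*p,0.01)[:2]-t)*1000).round())
E
```

```text
10.40335883201922 [0.56534138 0.05680673] [[-0.2, 3.6], [-3.9, -7.3], [6.5, -0.8], [1.9, 0.6], [5.7, 3.2], [-2.8, 0.1], [-3.9, -0.0], [-1.0, -1.5], [-2.3, 2.2]]
tip [0.5588 0.0922] side crop [271, 66] scene crop [395, 160]
face [0.4522 0.036 ] side crop [145, 239] scene crop [338, 124]
piv [0.5736 0.0949] side crop [292, 114] scene crop [390, 230]
pin [0.5541 0.1178] side crop [250, 56] scene crop [437, 171]
tape [ 102. -139.]
wr1 [-149. -128.]
wr2 [ -15. -115.]
spring_base [ 48. 104.]
cap [-30. 116.]
```

Call:
play_rows(series=[[0,[0,0,0],[0,0,1]],[0,[0,0,0],[0,0,1]],[0,[0,0,0],[0,0,1]],[0,[0,0,0],[0,0,1]],[0,[0,0,0],[0,0,1]],[0,[0,0,0],[0,0,1]],[0,[0,0,0],[0,0,1]],[0,[0,0,0],[0,0,1]]], force=30)

```text
t: 1.1
tool_pos: [0.6246, 0.0001, 0.2306]
tool_rot: [-3.062, -0.7, 0.002]
contact_force: [-0.3, -0.1, -0.4]
opening: -0.0003
grip_force: 0.0
```

Call:
play_rows(series=[[0,[0,0,0],[0,0,1]],[0,[0,0,0],[0,0,0.95]],[0,[0,0,0],[0,0,0]]])

```text
t: 1.48
tool_pos: [0.6247, 0.0, 0.2307]
tool_rot: [-3.128, -0.287, 0.002]
contact_force: [0.3, 0.5, 0.2]
opening: -0.0002
grip_force: 0.0
```

```bash
cat > loc.py <<'E'
import numpy as np,sys
from scipy.spatial.transform import Rotation as Ro
from station import ctrl
a=np.radians(10.4);R=np.array([[np.cos(a),-np.sin(a)],[np.sin(a),np.cos(a)]]);t=np.array([.5653,.0568])
def state():
    o=ctrl.get_obs();M=Ro.from_rotvec(o["tool_rot"]).as_matrix()
    l=np.append(R.T@(o["tool_pos"][:2]-t),o["tool_pos"][2])
    print("t",round(o["t"],2),"comp mm",(l*1000).round(1),"F",o["contact_force"].round(1),"open",round(o["opening"],4))
    return l,M
def to(x,y,z):
    l,M=state();d=np.array([x,y,z])/1000-l;w=np.append(R@d[:2],d[2])
    print("tool x yaw",np.degrees(np.arctan2(M[1,0],M[0,0])).round(2),"toolz",M[:,2].round(3),"shift shares",(M.T@w/.05).round(2))
if __name__=="__main__": to(*map(float,sys.argv[1:4]))
E
python3 loc.py -35 36 180
```

```text
t 1.48 comp mm [ 48.2 -66.6 230.7] F [0.3 0.5 0.2] open -0.0002
tool x yaw 10.49 toolz [-0.001  0.    -1.   ] shift shares [-1.66 -2.05  1.02]
```

Call:
play_rows(series=[[0,[-0.3,-0.4,0],[0,0,0]],[0,[-0.4,-0.5,0.1],[0,0,0]],[0,[-0.4,-0.5,0.3],[0,0,0]],[0,[-0.4,-0.5,0.3],[0,0,0]],[0,[-0.16,-0.15,0.3],[0,0,0]],[0,[0,0,0],[0,0,0]],[0,[0,0,0],[0,0,0]]])

```text
t: 2.35
tool_pos: [0.5258, 0.0853, 0.1819]
tool_rot: [3.128, 0.284, 0.002]
contact_force: [-0.5, -0.7, -0.0]
opening: 0.0003
grip_force: 0.0
```

```bash
python3 - <<'E'
from loc import *; to(-35,36,108)
from station import imaging
import cv2
M=np.zeros((420,1120,3),np.uint8)
w=imaging.get_image("wrist");a=w["color"]
b=imaging.get_image("side")["color"][130:270,190:370]
b=cv2.resize(b,(540,420),interpolation=cv2.INTER_CUBIC)
cv2.imwrite("pics/c.png",cv2.resize(np.hstack([a,b]),None,fx=.72,fy=.72,interpolation=cv2.INTER_AREA))
print(w["hand_eye"].round(3).tolist(),w["fx"],w["cx"],w["cy"])
E
```

```text
t 2.35 comp mm [-33.7  35.1 181.9] F [-0.5 -0.7 -0. ] open 0.0003
tool x yaw 10.39 toolz [ 0.001 -0.    -1.   ] shift shares [-0.03 -0.02  1.48]
[[-0.0, -0.952, -0.307, 0.078], [1.0, -0.0, 0.0, 0.001], [-0.001, -0.307, 0.952, -0.144], [0.0, 0.0, 0.0, 1.0]] 304.69615936039804 279.55705316662045 208.86299608061884
```

View pics/c.png

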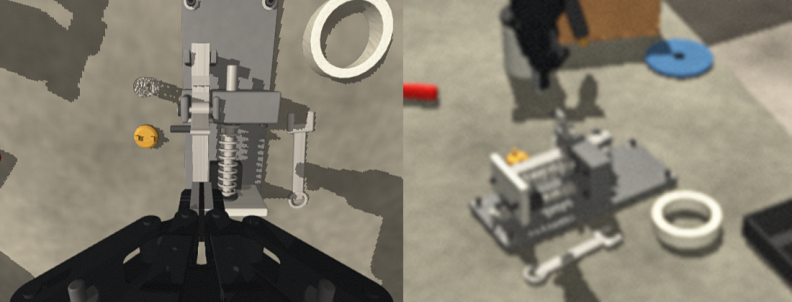

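The wrist view shows the catch straight ahead of the shut fingers, with its pin at about (180,128), or (250,178) in full pixels. I'll check the prediction against that.

```bash
python3 - <<'E'
from loc import *
l,M=state();o=ctrl.get_obs()
H=np.array([[-0.0,-0.952,-0.307,0.078],[1,0,0,.001],[-.001,-.307,.952,-.144],[0,0,0,1]])
T=np.eye(4);T[:3,:3]=M;T[:3,3]=o["tool_pos"]
for n,p in (("tip",(0,36,127)),("pinend",(3,65,120)),("baseFR",(150,-60,12)),("baseFL",(150,60,12)),("headR",(0,-51,93)),("headRfar",(35,-51,93)),("plateR",(-103,-48,92))):
    w=np.append(R@np.array(p[:2])/1000+t,[p[2]/1000,1]);c=np.linalg.inv(T@H)@w
    print(n,(np.array([c[0]/c[2]*304.7+279.6,c[1]/c[2]*304.7+208.9])*.72).round(1))
E
```

```text
t 2.45 comp mm [-33.5  35.  182.3] F [ 0.7 -0.   0.2] open 0.0002
tip [199.2 130.2]
pinend [168.8 125.5]
baseFR [278.4 -11.2]
baseFL [179.8 -11.1]
headR [280.4 123.2]
headRfar [284.1  89.5]
plateR [268.4 206.5]
```

The prediction agrees within about 2 mm. I'll descend behind the catch and push it gently over.

Call:
play_rows(series=[[0,[0,0,0.3],[0,0,0]],[0,[0,0,0.4],[0,0,0]],[0,[0,0,0.4],[0,0,0]],[0,[0,0,0.38],[0,0,0]],[0,[0,0,0],[0,0,0]],[0,[0.13,0,0],[0,0,0]],[0,[0.13,0,0],[0,0,0]],[0,[0.13,0,0],[0,0,0]]])

```text
t: 3.45
tool_pos: [0.5452, 0.0895, 0.1083]
tool_rot: [3.129, 0.285, 0.003]
contact_force: [-0.6, -0.0, 1.3]
opening: 0.0003
grip_force: 0.1
```

Call:
play_rows(series=[[0,[0.1,0,0],[0,0,0]],[0,[0.1,0,0],[0,0,0]],[0,[0.1,0,0],[0,0,0]],[0,[0.1,0,0],[0,0,0]],[0,[0.1,0,0],[0,0,0]],[0,[0.1,0,0],[0,0,0]],[0,[0.05,0,0],[0,0,0]],[0,[0,0,0],[0,0,0]]])

```text
t: 4.45
tool_pos: [0.5761, 0.0953, 0.1073]
tool_rot: [3.129, 0.285, -0.0]
contact_force: [0.9, -0.4, 0.0]
opening: -0.0003
grip_force: 0.0
```

```bash
python3 - <<'E'
from loc import *; to(-165,0,180)
from station import imaging
import cv2
a=imaging.get_image("wrist")["color"]
b=imaging.get_image("side")["color"][150:250,200:335]
b=cv2.resize(b,(560,420),interpolation=cv2.INTER_CUBIC)
cv2.imwrite("pics/d.png",cv2.resize(np.hstack([a,b]),None,fx=.71,fy=.71,interpolation=cv2.INTER_AREA))
E
```

```text
t 4.45 comp mm [ 17.6  35.9 107.3] F [ 0.9 -0.4  0. ] open -0.0003
tool x yaw 10.4 toolz [-0. -0. -1.] shift shares [-3.65  0.72 -1.45]
```

View pics/d.png

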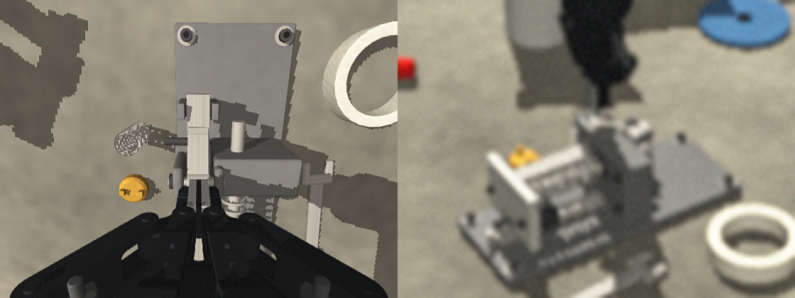

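The catch has swung over and now lies forward from about (198,175) to (198,100), with its pin at (175,140). I'll move up, back over the push plate and down in front of it.

Call:
play_rows(series=[[0,[0,0,-0.4],[0,0,0]],[0,[-0.2,0,-0.6],[0,0,0]],[0,[-0.5,0.1,-0.4],[0,0,0]],[0,[-0.6,0.2,0],[0,0,0]],[0,[-0.6,0.2,0],[0,0,0]],[0,[-0.6,0.2,0],[0,0,0]],[0,[-0.6,0,0],[0,0,0]],[0,[-0.3,0,0],[0,0,0]]])

```text
t: 5.55
tool_pos: [0.4144, 0.0298, 0.1788]
tool_rot: [3.128, 0.284, 0.004]
contact_force: [0.5, -0.2, 0.5]
opening: -0.0001
grip_force: 0.0
```

Call:
play_rows(series=[[0,[0,0,0],[0,0,0]],[0,[0,0,0],[0,0,0]]])

```text
t: 5.8
tool_pos: [0.4158, 0.0301, 0.1784]
tool_rot: [3.128, 0.285, 0.003]
contact_force: [0.4, 0.4, 0.6]
opening: 0.0002
grip_force: 0.0
```

```bash
python3 - <<'E'
from loc import *; to(-152,0,48)
from station import imaging
import cv2
a=imaging.get_image("wrist")["color"]
b=imaging.get_image("scene")["color"][165:275,260:370]
b=cv2.resize(b,(420,420),interpolation=cv2.INTER_CUBIC)
cv2.imwrite("pics/e.png",cv2.resize(np.hstack([a,b]),None,fx=.8,fy=.8,interpolation=cv2.INTER_AREA))
E
```

```text
t 5.8 comp mm [-151.8    0.7  178.4] F [0.4 0.4 0.6] open 0.0002
tool x yaw 10.4 toolz [ 0.002 -0.    -1.   ] shift shares [-0.01  0.01  2.61]
```

View pics/e.png

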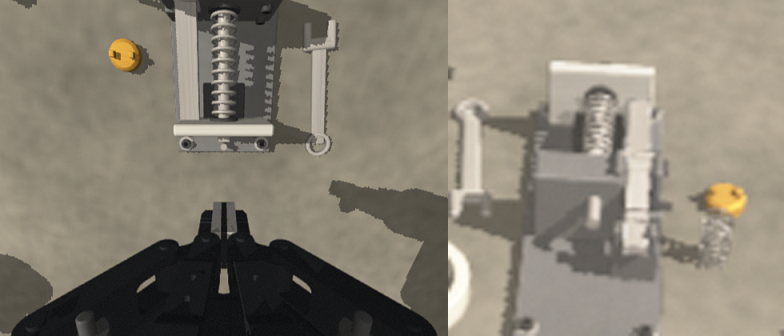

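The scene crop shows the catch lying flat on the bar. The push plate is centred ahead of the fingers at (224,128). I'll descend and creep up to contact.

Call:
play_rows(series=[[0,[0,0,0.5],[0,0,0]],[0,[0,0,0.6],[0,0,0]],[0,[0,0,0.6],[0,0,0]],[0,[0,0,0.6],[0,0,0]],[0,[0,0,0.3],[0,0,0]],[0,[0.2,0,0],[0,0,0]],[0,[0.16,0,0],[0,0,0]],[0,[0,0,0],[0,0,0]]])

```text
t: 6.9
tool_pos: [0.4348, 0.0333, 0.0489]
tool_rot: [3.128, 0.285, 0.004]
contact_force: [0.1, 0.4, -0.2]
opening: 0.0
grip_force: 0.0
```

Call:
play_rows(series=[[0,[0.04,0,0],[0,0,0]],[0,[0,0,0],[0,0,0]]])

```text
t: 7.15
tool_pos: [0.435, 0.0337, 0.0477]
tool_rot: [3.129, 0.285, 0.001]
contact_force: [-0.2, -0.1, -0.2]
opening: 0.0
grip_force: 0.0
```

Call:
play_rows(series=[[0,[0.04,0,0],[0,0,0]],[0,[0,0,0],[0,0,0]]])

```text
t: 7.4
tool_pos: [0.4368, 0.0341, 0.0473]
tool_rot: [3.129, 0.285, 0.0]
contact_force: [-0.2, 0.5, -0.1]
opening: 0.0002
grip_force: 0.0
```

Call:
play_rows(series=[[0,[0.04,0,0],[0,0,0]],[0,[0,0,0],[0,0,0]]])

```text
t: 7.65
tool_pos: [0.4376, 0.0344, 0.0468]
tool_rot: [-3.129, -0.285, 0.005]
contact_force: [-5.4, -1.4, 3.1]
opening: 0.0
grip_force: 0.0
```

Call:
play_rows(series=[[0,[0.04,0,0],[0,0,0]],[0,[0,0,0],[0,0,0]]])

```text
t: 7.9
tool_pos: [0.4395, 0.0347, 0.0468]
tool_rot: [-3.129, -0.285, 0.005]
contact_force: [-4.9, -0.8, 1.7]
opening: -0.0002
grip_force: 0.0
```

Call:
play_rows(series=[[0,[0.04,0,0],[0,0,0]],[0,[0,0,0],[0,0,0]]])

```text
t: 8.15
tool_pos: [0.4413, 0.0351, 0.0467]
tool_rot: [-3.129, -0.285, 0.006]
contact_force: [-5.1, -1.2, 1.5]
opening: 0.0
grip_force: 0.0
```

```bash
python3 loc.py -83 0 48
```

```text
t 8.15 comp mm [-125.9    1.    46.7] F [-5.1 -1.2  1.5] open 0.0
tool x yaw 10.4 toolz [-0.004 -0.    -1.   ] shift shares [ 0.86  0.02 -0.03]
```

Contact came at a TCP x of about -130 mm, so the slide is about 4 mm in. I need about 39 mm more and will do it at about 30 mm/s.

Call:
play_rows(series=[[0,[0.05,0,0],[0,0,0]],[0,[0.08,0,0],[0,0,0]],[0,[0.08,0,0],[0,0,0]],[0,[0.08,0,0],[0,0,0]],[0,[0.08,0,0],[0,0,0]],[0,[0.08,0,0],[0,0,0]],[0,[0.08,0,0],[0,0,0]],[0,[0,0,0],[0,0,0]]])

```text
t: 9.15
tool_pos: [0.4666, 0.0397, 0.0464]
tool_rot: [3.129, 0.285, -0.009]
contact_force: [-8.8, -1.3, 3.9]
opening: 0.0003
grip_force: 0.0
```

Call:
play_rows(series=[[0,[0.08,0,0],[0,0,0]],[0,[0.08,0,0],[0,0,0]],[0,[0.05,0,0],[0,0,0]],[0,[0.03,0,0],[0,0,0]],[0,[0,0,0],[0,0,0]],[0,[0,0,0],[0,0,0]]])

```text
t: 9.9
tool_pos: [0.4774, 0.0418, 0.046]
tool_rot: [3.129, 0.285, -0.013]
contact_force: [-10.5, -3.0, 5.0]
opening: 0.0002
grip_force: 0.0
```

```bash
python3 loc.py -87 1 47
```

```text
t 9.9 comp mm [-89.1   1.1  46. ] F [-10.5  -3.    5. ] open 0.0002
tool x yaw 10.41 toolz [-0.008 -0.001 -1.   ] shift shares [ 0.04  0.   -0.02]
```

The slide is at about 40.6 mm. I'll add 2 mm, then back off slowly until the catch takes the load.

Call:
play_rows(series=[[0,[0.04,0,0],[0,0,0]],[0,[0,0,0],[0,0,0]],[0,[0,0,0],[0,0,0]],[0,[-0.05,0,0],[0,0,0]],[0,[-0.05,0,0],[0,0,0]],[0,[-0.05,0,0],[0,0,0]],[0,[-0.05,0,0],[0,0,0]],[0,[0,0,0],[0,0,0]]])

```text
t: 10.9
tool_pos: [0.4702, 0.0406, 0.046]
tool_rot: [-3.128, -0.285, 0.009]
contact_force: [-7.5, -2.3, 1.0]
opening: -0.0002
grip_force: 0.0
```

Call:
play_rows(series=[[0,[-0.05,0,0],[0,0,0]],[0,[-0.05,0,0],[0,0,0]],[0,[0,0,0],[0,0,0]]])

```text
t: 11.28
tool_pos: [0.4681, 0.0398, 0.0476]
tool_rot: [3.129, 0.285, 0.002]
contact_force: [0.2, -0.0, -0.0]
opening: -0.0
grip_force: 0.0
```

```bash
python3 loc.py -150 1 47
```

```text
t 11.28 comp mm [-98.7   0.8  47.6] F [ 0.2 -0.  -0. ] open -0.0
tool x yaw 10.4 toolz [ 0.001  0.    -1.   ] shift shares [-1.03 -0.    0.01]
```

The force dropped to zero at a finger position of about 31 mm, so the slide is held at the middle notch. I'll retreat and look.

Call:
play_rows(series=[[0,[-0.3,0,0],[0,0,0]],[0,[-0.4,0,0],[0,0,0]],[0,[-0.3,0,-0.3],[0,0,0]],[0,[0,0,-0.7],[0,0,0]],[0,[0,0,-0.8],[0,0,0]],[0,[0,0,-0.8],[0,0,0]],[0,[0,0,0],[0,0,0]],[0,[0,0,0],[0,0,0]]])

```text
t: 12.28
tool_pos: [0.4184, 0.0308, 0.1768]
tool_rot: [-3.129, -0.285, 0.0]
contact_force: [-1.0, -1.0, 0.5]
opening: -0.0001
grip_force: 0.0
```

```bash
python3 - <<'E'
from loc import *; import h; state()
from station import imaging
import cv2
a=imaging.get_image("side")["color"][170:270,210:310]
b=imaging.get_image("scene")["color"][165:265,265:365]
cv2.imwrite("pics/f.png",cv2.resize(np.hstack([a,b]),None,fx=4,fy=4,interpolation=cv2.INTER_CUBIC))
for s in (16,34,52):
    for y in (-48,48):
        w=np.append(R@np.array([-.115+s/1000,y/1000])+t,.092);print(s,y,"side",[round((v-o+.5)*4) for v,o in zip(h.proj(h.D,w),(210,170))],"scene",[round((v-o+.5)*4)+k for v,o,k in zip(h.proj(h.S,w),(265,165),(400,0))])
E
```

```text
t 12.28 comp mm [-149.2    0.9  176.8] F [-1.  -1.   0.5] open -0.0001
16 -48 side [163, 184] scene [513, 93]
16 48 side [102, 121] scene [653, 100]
34 -48 side [184, 176] scene [511, 109]
34 48 side [122, 113] scene [653, 116]
52 -48 side [204, 169] scene [509, 126]
52 48 side [142, 106] scene [652, 133]
```

View pics/f.png

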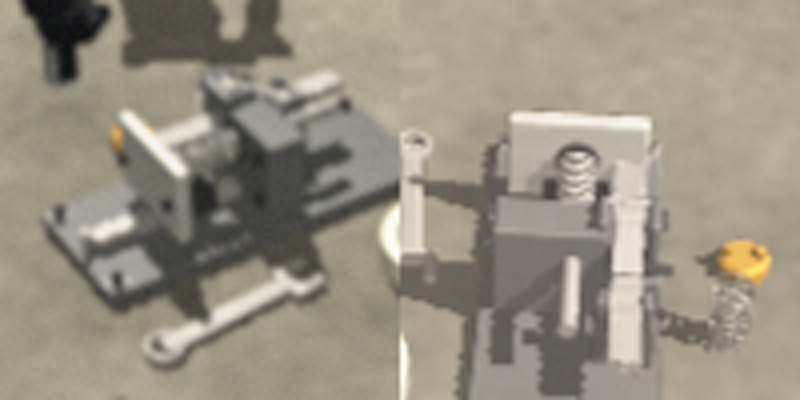

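The push-plate top runs from (122,112) to (186,178) in the side crop and from (511,112) to (651,118) in the scene crop. Both match 34 mm of travel, with the catch down and the arm clear, so I'm handing in.

```bash
python3 -c "
from station import ctrl
print(ctrl.finish_job())"
```

```text
the job is handed in; nothing more can be done
None
```

The catch was tipped over and the slide pushed in and let back; in the last pictures it sits at about 34 mm, the middle notch, with the catch down and the arm clear, and the job is handed in with no verdict returned.

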